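# Lock the lid onto the key safe

### The job

Lock up the spare keys: take the lid with the yellow grip, lower it into the mouth of the blue key safe with its two lugs going down through the two slots, and twist it clockwise (seen from above) until its grip points at the green marks and the lugs are locked under the top plate. The lid must sit flat and fully down, then let go of it. Leave the lid with the orange grip where it is; it belongs to another safe.

Things in the scene. Friction and masses are not known exactly. Their poses are not given: they have to be found in the camera images.
- lid_grip (a point): centre of the yellow bar grip of the loose lid to fit (0.35 kg, upright). Bar 72 mm long (x), 22 thick (y: grip across it), 54 high. Below it a round flange, 120 mm across, 6 thick, top 27 mm under this point; then a plug 56 across down to 53 mm under this point. At its foot two lugs along +x and -x, in line with the bar: 14 wide, 8 thick, tips 50 mm from the axis. Half a turn makes no difference
- safe: blue key safe bolted to the table, 140 mm square, 70 high; origin: centre of its underside. Its 8 mm top plate has a mouth 72 mm across with two slots along +x and -x (white marks), 30 mm wide, ending 58 mm from the axis. The lid enters with its bar along this x, either way round, with 8 mm or 10 degrees of play, until its flange rests on the plate: grip centre then 103 mm above this origin
- safe_lock (a point): centre of the mouth, on the plate's upper face, 70 mm above the table. Its x axis is the locked direction of the grip bar: 60 degrees clockwise (from above) from the slots, towards the two green marks at the plate's edges. Seated, the lid turns freely that way only, no spring or detent, to a fixed stop at about 68 degrees, and stays where it is left
- other_lid_grip (a point): centre of the orange bar grip of another lid of the same size, with three lugs, so that it does not fit; to be left alone
Things that resemble listed ones, but are neither listed nor needed, are in the scene too. Leave any purple look-alike of the safe alone.

How it is judged:
By the outcome, as a careful person would: the job done as asked, in the order asked, and still so for the second after the job is handed in, with the robot touching nothing.
It also fails if it takes over 45 s, if anything falls off the work surface, if the arm or the gripper's body presses on something with over 40 N, if the wrist force passes 120 N, or if a joint passes its speed limit or range.

### The arm

A 6-joint arm with a two-finger parallel gripper is mounted at the origin on the work surface. World frame = base frame: x ahead of the robot, y to its left, z up, the work surface at z = 0. Lengths are in m, angles in rad, forces in N, time in s.
With the tool pointing down it reaches from about 0.35 to 0.8 m from the base axis. Payload 7.3 kg.
Tool frame: the origin (TCP) lies on the centre line of the jaws, within the pads' length; the fingertips stand 22 mm ahead of it and the grasp point (between the pads) lies 3 mm ahead of it; x points along the fingers, y is the direction in which the jaws open and shut, and the axes are right-handed (so a half turn about x gives the same grasp; the last joint's range is limited). The gripper opens to 85 mm and grips with 20 to 120 N. Pads are 22 mm wide; open, the fingers measure 114 mm over their backs; the gripper's body (76 mm by 85 mm) begins 54 mm behind the grasp point. The pads swing forward as they close: fully open they stand 13 mm farther back than shut.
Start: joints at [-1.416, 0.342, 1.524, -0, 1.275, -0.146], TCP at [0.156, -0.501, 0.253] pointing down, gripper open.
Joint ranges: [-2.53, 2.53], [-0.77, 2.02], [0.04, 2.7], [-1, 4.14], [0.28, 2.66], [-3.11, 3.11]. Speed limits (rad/s): [2.57, 2.57, 3.14, 3.14, 3.14, 3.14].

### API

Orientations are given as a rotation vector (axis times angle).
In Python, from bench import arm, optics gives the robot as it stands.
- The arm moves only by the shell command python3 -m pendant 'ROWS' [FORCE]. ROWS is JSON, a list of rows, each an object of numbers: "grip": the closure, from 0 (fully open) to 1 (shut); "tx", "ty", "tz": the shift along the tool's x, y, z each as a share of 20 cm, from -1 to 1; "yaw": the turn about the tool's x as a share of 0.5 rad, from -1 to 1. A call has 1 to 12 rows; each row shifts and turns the pose as measured when the row begins, along the tool's axes as they then stand; what a row does not reach is not made up. A row lasts 1/8 s, in which the tool goes at most 62.5 mm and 10.7 degrees, less where a joint would pass 70% of its speed; a pose out of reach is approached as far as the arm can. A call with a number of a shift or a turn outside -1 to 1 is refused whole. A call with a gripper value outside its range is refused whole. The fingers move at their own pace and stop on an object; FORCE is the grip in N (left out, the last holds). Time passes only in rows, so rows that do not move let the fingers close. It gives the time, the measured TCP pose, the force and the opening at its end, in the units of the state.
- arm.observe(): the state, without advancing time (a new reading comes with each control period).
- optics.read_camera(name): name is "scene" or "top" or "wrist"; returns the picture (480x640x3 uint8, red, green, blue); there is no depth.
- optics.get_calibration(name): a dict with "mtx" (3x3 intrinsics, pixels), "rvec" (rotation vector, rad) and "tvec" (3), from world to camera coordinates, as OpenCV has them. Camera axes: x right, y down, z forward; pixel columns grow to the right and rows downward; lengths in m; the calibration is good to about 2 mm. A picture is of the moment at which its call begins: read the wrist's pose just before it. get_calibration takes no time and is no camera call; for the wrist camera it gives the pose at the moment of the call.
- arm.finish_job(): hands the job in, once; it reports no verdict.
The state is a dict: "time_s": time; "q": joint angles; "qvel": joint speeds; "effort": joint torques, N m; "eef_pos": TCP position; "ee_rot": TCP orientation; "wrist_force": force on the tool from outside, world axes, zero at the start; "ft_torque": the same for the moment, N m; "gripper_width": finger opening in m.
Only numpy, scipy, OpenCV 4.12 (cv2) and the standard library are available. Lean on these libraries where they do the work, as an engineer would, in place of code of your own. Each camera call takes 0.05 s, during which the arm holds its last target.

## Working session

There is one attempt and no reset: what is moved stays moved. The work goes in short steps, Python scripts to look and compute and a shell command to move; the robot and the scene stay as the last step left them, time stands still between calls to the robot, and variables do not carry over. Pictures are saved under pics/ and viewed, and the job is handed in when it is done.

```bash
ls; mkdir -p pics; python3 - <<'E'
from bench import arm, optics
import cv2
s=arm.observe();print(s)
for n in("scene","top","wrist"):
    c=optics.get_calibration(n);print(n,c)
    cv2.imwrite(f"pics/{n}0.png",optics.read_camera(n)[:,:,::-1])
E
```

```text
pics
{'time_s': 0.0, 'q': array([-1.41600701e+00,  3.42727006e-01,  1.52504207e+00, -1.17583411e-05,
        1.27540852e+00, -1.45983601e-01]), 'qvel': array([ 0.00099632, -0.00040261, -0.00188032,  0.00022382,  0.00142342,
        0.00034125]), 'effort': array([-2.47276566e-04, -4.33676112e+01, -2.46012211e+01, -1.66481377e-04,
        7.81771028e-03,  1.32658462e-05]), 'eef_pos': array([ 0.15550264, -0.50104274,  0.25261497]), 'ee_rot': array([ 2.06019815,  0.31384064, -2.06023613]), 'wrist_force': array([-0.03986898, -0.62845436,  0.56888914]), 'ft_torque': array([ 0.01042348,  0.02967803, -0.04335641]), 'gripper_width': 0.0854313618638119}
scene {'mtx': array([[601.8225162 ,   0.        , 320.729424  ],
       [  0.        , 601.8225162 , 246.96891095],
       [  0.        ,   0.        ,   1.        ]]), 'rvec': array([ 2.3134984 ,  0.90691767, -0.34918309]), 'tvec': array([-0.32095076, -0.15785323,  1.50374842])}
top {'mtx': array([[442.48167134,   0.        , 312.98080994],
       [  0.        , 442.48167134, 234.92267785],
       [  0.        ,   0.        ,   1.        ]]), 'rvec': array([ 2.1313225 , -2.15501368,  0.16877047]), 'tvec': array([0.00843244, 0.45846155, 0.78662704])}
wrist {'mtx': array([[407.5631534 ,   0.        , 322.8063264 ],
       [  0.        , 407.5631534 , 241.45670742],
       [  0.        ,   0.        ,   1.        ]]), 'rvec': array([-2.34258441,  1.72652033,  0.24358375]), 'tvec': array([-0.52389119, -0.03480901,  0.37981761])}
```

View pics/top0.png

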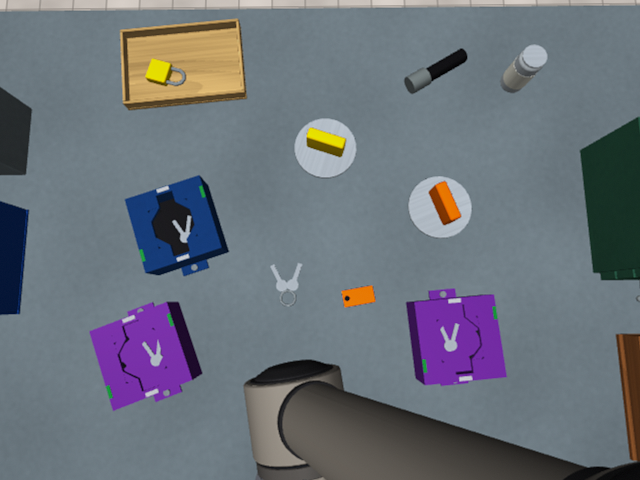

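View pics/scene0.png

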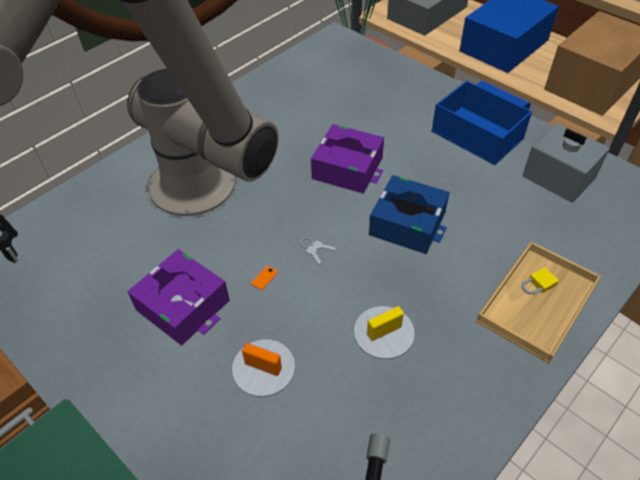

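```bash
cat > h.py <<'E'
import numpy as np, cv2
from bench import arm, optics
def cast(cal,uv,z):
    R=cv2.Rodrigues(np.array(cal["rvec"],float))[0];t=np.array(cal["tvec"],float).ravel()
    uv=np.atleast_2d(np.array(uv,float))
    d=np.c_[uv,np.ones(len(uv))]@np.linalg.inv(cal["mtx"]).T@R
    c=-R.T@t
    return c+d*((z-c[2])/d[:,2])[:,None]
def proj(cal,P):
    return cv2.projectPoints(np.atleast_2d(np.array(P,float)),np.array(cal["rvec"]),np.array(cal["tvec"]),cal["mtx"],None)[0][:,0]
E
python3 - <<'E'
import cv2
a=cv2.imread("pics/top0.png")
l=cv2.resize(a[110:185,285:365],None,fx=5,fy=5,interpolation=cv2.INTER_CUBIC)
s=cv2.resize(a[170:280,120:235],None,fx=5,fy=5,interpolation=cv2.INTER_CUBIC)
cv2.imwrite("pics/l.png",l);cv2.imwrite("pics/s.png",s)
E
```

```text
(no output)
```

View pics/l.png

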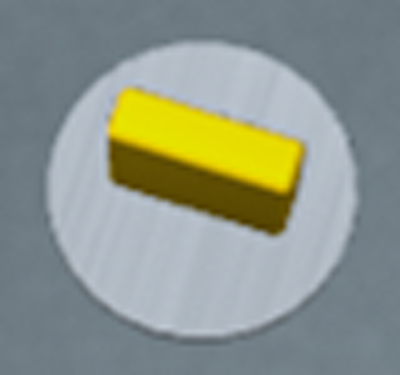

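View pics/s.png

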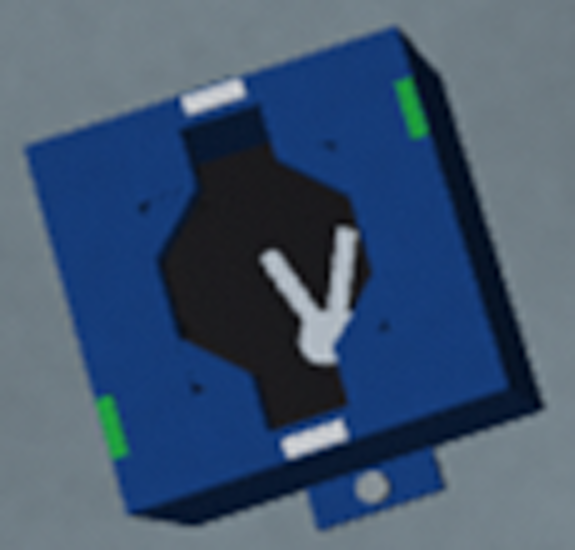

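```bash
cat > m.py <<'E'
from h import *
def blob(m,c,amin=20):
    n,l,st,ce=cv2.connectedComponentsWithStats(m.astype(np.uint8))
    return [(st[i,4],ce[i],(l==i)) for i in range(1,n) if st[i,4]>=amin]
def rect(cal,mask,z):
    p=np.argwhere(mask)[:,::-1].astype(np.float32)
    w=cast(cal,p,z)[:,:2]
    r=cv2.minAreaRect((w*1000).astype(np.float32)); return w.mean(0),r
if __name__=="__main__":
  for n in("top","scene"):
    im=cv2.imread(f"pics/{n}0.png");c=optics.get_calibration(n)
    h=cv2.cvtColor(im,cv2.COLOR_BGR2HSV)
    H,S,V=h[...,0].astype(int),h[...,1].astype(int),h[...,2].astype(int)
    print(n)
    for nm,m,z,am in(("yellow",(abs(H-27)<6)&(S>180)&(V>(170 if n=="top" else 210)),.08,60),("blue",(abs(H-108)<10)&(S>150)&(V>85),.07,500),("green",(abs(H-65)<15)&(S>120)&(V>100),.07,8),("flange",(S<45)&(V>150),.026,500),("white",(S<40)&(V>205),.07,8)):
      for a,ce,k in blob(m,c,am):
        mu,r=rect(c,k,z); print(nm,a,ce.round(1),mu.round(4),np.round(r[0],1),np.round(r[1],1),round(r[2],1))
E
python3 m.py
```

```text
top
yellow 407 [157.4  69.9] [0.7654 0.2895] [765.6 289.6] [37.2 40.1] 74.8
yellow 389 [325.6 137.7] [ 0.6301 -0.0214] [630.  -21.6] [69.1 19.5] 70.9
blue 4020 [172.4 223.7] [0.4764 0.2539] [477.7 253.9] [138.8 139.1] 18.1
green 36 [201.8 190.9] [0.5357 0.2032] [535.4 203.2] [20.1  5.7] 16.9
green 41 [141.8 254.8] [0.4209 0.3059] [420.8 305.8] [21.1  5.7] 18.3
green 37 [494.5 312.5] [ 0.3137 -0.3094] [ 313.7 -309.4] [ 5.2 18.8] 89.3
green 38 [170.  319.5] [0.3082 0.2519] [308.2 251.9] [20.2  4.8] 20.6
green 45 [424.  365.4] [ 0.2265 -0.1828] [ 227.  -182.8] [19.9  5.7] 4.5
green 42 [108.8 391.3] [0.1904 0.3503] [190.5 350.3] [20.4  5.2] 22.0
flange 5052 [278.5   3.7] [0.9389 0.0677] [935.1 -16.8] [1308.1   22.4] 89.5
flange 2104 [324.8 149.3] [ 0.6276 -0.0215] [632.8 -22. ] [120.3 117.4] 89.4
flange 2253 [438.2 207.8] [ 0.5096 -0.2349] [ 512.2 -238. ] [118.4 119.6] 43.3
flange 531 [280.7 411.9] [0.1443 0.064 ] [122.7  53.8] [132.2  54.1] 6.9
white 26 [2.2 3.2] [0.9123 0.5983] [911.7 598.3] [10.1 14.9] 89.5
white 210 [122.5   3. ] [0.9106 0.3665] [910.6 366.5] [56.8 12.8] 89.5
white 1
[... 755 characters left out ...]
.2968] [467.6 291.3] [138.2  59.6] 18.5
blue 1003 [403.8 216.5] [0.4931 0.2126] [490.2 222. ] [138.7  72.2] 18.4
green 9 [352.6 168.4] [0.3084 0.2526] [308.3 252.7] [16.7  3.2] 22.0
green 12 [404.3 178.9] [0.4212 0.3067] [420.6 306.3] [19.3  4. ] 21.9
green 17 [416.2 228.3] [0.5349 0.2035] [534.6 203.5] [18.6  4.5] 17.5
green 16 [186.9 256.2] [ 0.2267 -0.182 ] [ 226.5 -182.2] [18.   4.4] 8.0
green 21 [164.2 317.6] [ 0.3144 -0.3087] [ 314.  -308.8] [17.9  4.7] 5.2
flange 1675 [383.7 335.3] [ 0.638  -0.0288] [632.  -21.9] [119.  116.4] 10.6
flange 13454 [590.3 417.5] [1.0154 0.0926] [1038.9  107.2] [173.6 448.7] 0.1
flange 1911 [263.6 370.5] [ 0.5197 -0.2423] [ 513.2 -237.3] [118.3 117.2] 85.4
```

```bash
cat > st.py <<'E'
from h import *
s=arm.observe();R=cv2.Rodrigues(s["ee_rot"])[0]
print("t",round(s["time_s"],2),"p",s["eef_pos"].round(4),"F",s["wrist_force"].round(1),"T",s["ft_torque"].round(2),"w",round(s["gripper_width"],4),"q",s["q"].round(2))
print("x",R[:,0].round(3),"ydir",round(np.degrees(np.arctan2(R[1,1],R[0,1])),1),"zdir",round(np.degrees(np.arctan2(R[1,2],R[0,2])),1))
import sys
if len(sys.argv)>3:
    g=np.array([float(v) for v in sys.argv[1:4]])-s["eef_pos"]; print("shift/0.2 in tool:",(R.T@g/0.2).round(3))
E
python3 st.py .632 -.0217 .2
```

```text
t 0.15 p [ 0.1555 -0.5012  0.2528] F [ 0.   0.2 -0.7] T [ 0.04  0.03 -0.03] w 0.0853 q [-1.42  0.34  1.52  0.    1.28 -0.15]
x [-0.     0.001 -1.   ] ydir -72.8 zdir -162.8
shift/0.2 in tool: [ 0.266 -1.584 -2.986]
```

```bash
python3 -m pendant '[{"ty":-0.144,"tz":-0.271},{"ty":-0.144,"tz":-0.271},{"ty":-0.144,"tz":-0.271},{"ty":-0.144,"tz":-0.271},{"ty":-0.144,"tz":-0.271},{"ty":-0.144,"tz":-0.271},{"ty":-0.144,"tz":-0.271},{"ty":-0.144,"tz":-0.271},{"ty":-0.144,"tz":-0.271},{"ty":-0.144,"tz":-0.271},{"ty":-0.144,"tz":-0.271}]' 50; python3 st.py .632 -.0217 .2
```

```text
t 0.15 p [ 0.1555 -0.5012  0.2528] F [ 0.   0.2 -0.7] T [ 0.04  0.03 -0.03] w 0.0853 q [-1.42  0.34  1.52  0.    1.28 -0.15]
x [-0.     0.001 -1.   ] ydir -72.8 zdir -162.8
shift/0.2 in tool: [ 0.266 -1.584 -2.986]validation failed for argument at $[0]...
```

```bash
python3 -m pendant '[{"yaw":-0.373},{"yaw":-0.373},{"yaw":-0.373},{"yaw":-0.373},{"yaw":-0.373}]'; python3 st.py .632 -.0217 .2
```

```text
t 0.15 p [ 0.1555 -0.5012  0.2528] F [ 0.   0.2 -0.7] T [ 0.04  0.03 -0.03] w 0.0853 q [-1.42  0.34  1.52  0.    1.28 -0.15]
x [-0.     0.001 -1.   ] ydir -72.8 zdir -162.8
shift/0.2 in tool: [ 0.266 -1.584 -2.986]validation failed for argument at $[0]...
```

```bash
python3 -m pendant '[{"grip":0,"tx":0,"ty":-0.144,"tz":-0.271,"yaw":0}]' 50; python3 st.py .632 -.0217 .2
```

```text
time_s: 0.28
eef_pos: [0.1975, -0.4591, 0.2521]
ee_rot: [2.062, 0.308, -2.063]
wrist_force: [0.3, -0.3, 0.2]
gripper_width: 0.0855
t 0.28 p [ 0.1975 -0.4591  0.2521] F [ 0.3 -0.3  0.2] T [-0.01 -0.07  0.03] w 0.0855 q [-1.32  0.3   1.59 -0.    1.25 -0.04]
x [-0.001  0.001 -1.   ] ydir -73.0 zdir -163.0
shift/0.2 in tool: [ 0.261 -1.458 -2.716]
```

All keys are required. Continue.

```bash
python3 -m pendant '[{"grip":0,"tx":0,"ty":-0.144,"tz":-0.271,"yaw":0},{"grip":0,"tx":0,"ty":-0.144,"tz":-0.271,"yaw":0},{"grip":0,"tx":0,"ty":-0.144,"tz":-0.271,"yaw":0},{"grip":0,"tx":0,"ty":-0.144,"tz":-0.271,"yaw":0},{"grip":0,"tx":0,"ty":-0.144,"tz":-0.271,"yaw":0},{"grip":0,"tx":0,"ty":-0.144,"tz":-0.271,"yaw":0},{"grip":0,"tx":0,"ty":-0.144,"tz":-0.271,"yaw":0},{"grip":0,"tx":0,"ty":-0.144,"tz":-0.271,"yaw":0},{"grip":0,"tx":0,"ty":-0.144,"tz":-0.271,"yaw":0},{"grip":0,"tx":0,"ty":-0.144,"tz":-0.271,"yaw":0}]'; python3 st.py .632 -.0217 .2
python3 -m pendant '[{"grip":0,"tx":0,"ty":0,"tz":0,"yaw":-0.373},{"grip":0,"tx":0,"ty":0,"tz":0,"yaw":-0.373},{"grip":0,"tx":0,"ty":0,"tz":0,"yaw":-0.373},{"grip":0,"tx":0,"ty":0,"tz":0,"yaw":-0.373},{"grip":0,"tx":0,"ty":0,"tz":0,"yaw":-0.373}]'; python3 st.py .632 -.0217 .15
```

```text
time_s: 1.52
eef_pos: [0.6394, -0.016, 0.2509]
ee_rot: [2.064, 0.304, -2.066]
wrist_force: [0.9, -1.5, -0.1]
gripper_width: 0.0852
t 1.52 p [ 0.6394 -0.016   0.2509] F [ 0.9 -1.5 -0.1] T [ 0.01 -0.02  0.03] w 0.0852 q [-0.15  0.56  1.18  0.    1.4   1.13]
x [-0.001  0.001 -1.   ] ydir -73.3 zdir -163.3
shift/0.2 in tool: [0.254 0.017 0.044]
time_s: 2.15
eef_pos: [0.6411, -0.0103, 0.2461]
ee_rot: [1.45, 1.038, -1.458]
wrist_force: [0.2, -0.4, 0.3]
gripper_width: 0.0853
t 2.15 p [ 0.6411 -0.0103  0.2461] F [ 0.2 -0.4  0.3] T [-0.01 -0.03  0.02] w 0.0853 q [-0.14  0.57  1.18  0.    1.4   0.2 ]
x [-0.007  0.003 -1.   ] ydir -19.3 zdir -109.3
shift/0.2 in tool: [ 0.481 -0.02   0.069]
```

```bash
python3 -m pendant '[{"grip":0,"tx":0.24,"ty":-0.02,"tz":0.069,"yaw":0},{"grip":0,"tx":0.2,"ty":0,"tz":0,"yaw":0},{"grip":0,"tx":0,"ty":0,"tz":0,"yaw":0}]'; python3 st.py .632 -.0217 .06
python3 - <<'E'
from h import *
c=optics.get_calibration("wrist");cal=c
im=optics.read_camera("wrist")[:,:,::-1].copy();cv2.imwrite("pics/w1.png",im)
h=cv2.cvtColor(im,cv2.COLOR_BGR2HSV).astype(int)
print(proj(c,[[.632,-.0217,.08]]), h[::60,::80,2].shape)
E
```

```text
time_s: 2.52
eef_pos: [0.6319, -0.022, 0.1559]
ee_rot: [1.448, 1.039, -1.456]
wrist_force: [-0.6, 0.6, 0.7]
gripper_width: 0.0855
t 2.52 p [ 0.6319 -0.022   0.1559] F [-0.6  0.6  0.7] T [-0.04 -0.02 -0.02] w 0.0855 q [-0.16  0.62  1.33  0.    1.19  0.18]
x [-0.007  0.003 -1.   ] ydir -19.1 zdir -109.1
shift/0.2 in tool: [ 0.479  0.004 -0.001]
[[323.31847366 267.26191902]] (8, 8)
```

View pics/w1.png

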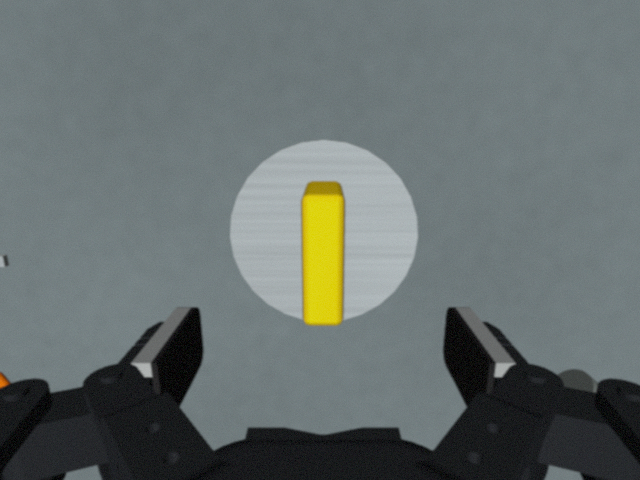

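The wrist picture shows the bar centred between the pads (top face centre about (323,261), predicted (323,267)) and aligned with them. I'll descend and grip.

```bash
python3 -m pendant '[{"grip":0,"tx":0.2,"ty":0,"tz":0,"yaw":0},{"grip":0,"tx":0.2,"ty":0,"tz":0,"yaw":0},{"grip":0,"tx":0.08,"ty":0,"tz":0,"yaw":0},{"grip":0,"tx":0,"ty":0,"tz":0,"yaw":0}]'; python3 st.py .632 -.0217 .06
```

```text
time_s: 3.08
eef_pos: [0.6393, -0.0226, 0.0691]
ee_rot: [1.457, 1.025, -1.44]
wrist_force: [1.0, -0.4, 0.7]
gripper_width: 0.0855
t 3.08 p [ 0.6393 -0.0226  0.0691] F [ 1.  -0.4  0.7] T [ 0.02 -0.03 -0.02] w 0.0855 q [-0.16  0.72  1.41  0.    1.    0.18]
x [ 0.012 -0.001 -1.   ] ydir -19.1 zdir -109.1
shift/0.2 in tool: [ 0.045 -0.036  0.008]
```

```bash
python3 -m pendant '[{"grip":0,"tx":0.04,"ty":-0.036,"tz":0.008,"yaw":0},{"grip":0,"tx":0,"ty":0,"tz":0,"yaw":0}]'; python3 st.py .632 -.0217 .06
```

```text
time_s: 3.32
eef_pos: [0.6333, -0.0218, 0.0638]
ee_rot: [1.459, 1.022, -1.436]
wrist_force: [-0.1, 0.0, 0.1]
gripper_width: 0.0856
t 3.33 p [ 0.6333 -0.0218  0.0638] F [-0.1  0.   0.1] T [-0.03 -0.02  0.02] w 0.0856 q [-0.16  0.72  1.44  0.    0.97  0.18]
x [ 0.016 -0.001 -1.   ] ydir -19.1 zdir -109.1
shift/0.2 in tool: [ 0.019 -0.007  0.002]
```

```bash
python3 -m pendant '[{"grip":1,"tx":0.01,"ty":0,"tz":0,"yaw":0},{"grip":1,"tx":0,"ty":0,"tz":0,"yaw":0},{"grip":1,"tx":0,"ty":0,"tz":0,"yaw":0},{"grip":1,"tx":0,"ty":0,"tz":0,"yaw":0},{"grip":1,"tx":0,"ty":0,"tz":0,"yaw":0},{"grip":1,"tx":0,"ty":0,"tz":0,"yaw":0}]' 60; python3 st.py .632 -.0217 .2
```

```text
time_s: 4.08
eef_pos: [0.634, -0.0219, 0.0637]
ee_rot: [1.46, 1.02, -1.434]
wrist_force: [-1.7, -0.2, 1.0]
gripper_width: 0.0211
t 4.08 p [ 0.634  -0.0219  0.0637] F [-1.7 -0.2  1. ] T [0.12 0.32 0.  ] w 0.0211 q [-0.16  0.72  1.44  0.    0.97  0.18]
x [ 0.019 -0.002 -1.   ] ydir -19.1 zdir -109.1
shift/0.2 in tool: [-0.681  0.003 -0.001]
```

```bash
python3 -m pendant '[{"grip":1,"tx":-0.15,"ty":0,"tz":0,"yaw":0},{"grip":1,"tx":-0.2,"ty":0,"tz":0,"yaw":0},{"grip":1,"tx":-0.2,"ty":0,"tz":0,"yaw":0},{"grip":1,"tx":-0.1,"ty":0,"tz":0,"yaw":0},{"grip":1,"tx":0,"ty":0,"tz":0,"yaw":0}]'; python3 st.py .478 .2543 .19
```

```text
time_s: 4.7
eef_pos: [0.6299, -0.0217, 0.1917]
ee_rot: [1.456, 1.026, -1.442]
wrist_force: [-1.4, 0.3, -4.9]
gripper_width: 0.0215
t 4.7 p [ 0.6299 -0.0217  0.1917] F [-1.4  0.3 -4.9] T [-0.05 -0.01  0.02] w 0.0215 q [-0.16  0.58  1.31  0.    1.24  0.18]
x [ 0.01  -0.001 -1.   ] ydir -19.1 zdir -109.1
shift/0.2 in tool: [-0.    -1.169 -1.056]
```

```bash
python3 -m pendant '[{"grip":1,"tx":0,"ty":-0.1,"tz":-0.09,"yaw":0},{"grip":1,"tx":0,"ty":-0.195,"tz":-0.176,"yaw":0},{"grip":1,"tx":0,"ty":-0.195,"tz":-0.176,"yaw":0},{"grip":1,"tx":0,"ty":-0.195,"tz":-0.176,"yaw":0},{"grip":1,"tx":0,"ty":-0.195,"tz":-0.176,"yaw":0},{"grip":1,"tx":0,"ty":-0.16,"tz":-0.14,"yaw":0},{"grip":1,"tx":0,"ty":-0.1,"tz":-0.09,"yaw":0},{"grip":1,"tx":0,"ty":0,"tz":0,"yaw":0.15},{"grip":1,"tx":0,"ty":0,"tz":0,"yaw":0.35},{"grip":1,"tx":0,"ty":0,"tz":0,"yaw":0.35},{"grip":1,"tx":0,"ty":0,"tz":0,"yaw":0.35},{"grip":1,"tx":0,"ty":0,"tz":0,"yaw":0.35}]'; python3 st.py .478 .2543 .19
```

```text
time_s: 6.2
eef_pos: [0.4677, 0.2524, 0.1671]
ee_rot: [1.953, 0.437, -2.001]
wrist_force: [-0.3, 0.2, -4.4]
gripper_width: 0.0215
t 6.2 p [0.4677 0.2524 0.1671] F [-0.3  0.2 -4.4] T [ 0.04 -0.06 -0.02] w 0.0215 q [ 0.35  0.45  1.61 -0.    1.1   1.48]
x [-0.022 -0.009 -1.   ] ydir -64.9 zdir -154.9
shift/0.2 in tool: [-0.116  0.013 -0.048]
```

```bash
python3 -m pendant '[{"grip":1,"tx":0,"ty":0.013,"tz":-0.048,"yaw":0.248},{"grip":1,"tx":0,"ty":0,"tz":0,"yaw":0},{"grip":1,"tx":0,"ty":0,"tz":0,"yaw":0}]'; python3 st.py .478 .2543 .12
python3 - <<'E'
from h import *
for n in("wrist","top","scene"):
    cv2.imwrite(f"pics/{n}2.png",optics.read_camera(n)[:,:,::-1])
a=cv2.imread("pics/top2.png");b=cv2.imread("pics/scene2.png")
cv2.imwrite("pics/c2.png",np.hstack([cv2.resize(a[140:290,100:250],(400,400)),cv2.resize(b[120:270,330:480],(400,400))]))
E
```

```text
time_s: 6.58
eef_pos: [0.4753, 0.2533, 0.1622]
ee_rot: [2.017, 0.317, -2.082]
wrist_force: [-0.5, 0.1, -4.2]
gripper_width: 0.0209
t 6.58 p [0.4753 0.2533 0.1622] F [-0.5  0.1 -4.2] T [ 0.02 -0.02 -0.01] w 0.0209 q [ 0.35  0.47  1.59 -0.    1.11  1.61]
x [-0.03  -0.011 -0.999] ydir -72.1 zdir -162.1
shift/0.2 in tool: [ 0.211 -0.001 -0.021]
```

View pics/wrist2.png

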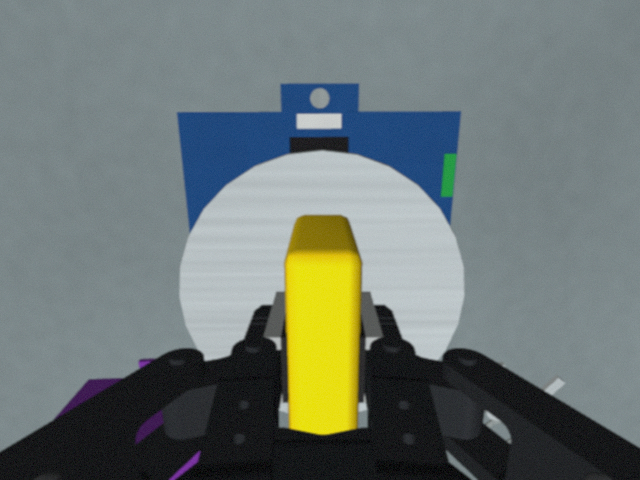

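View pics/c2.png

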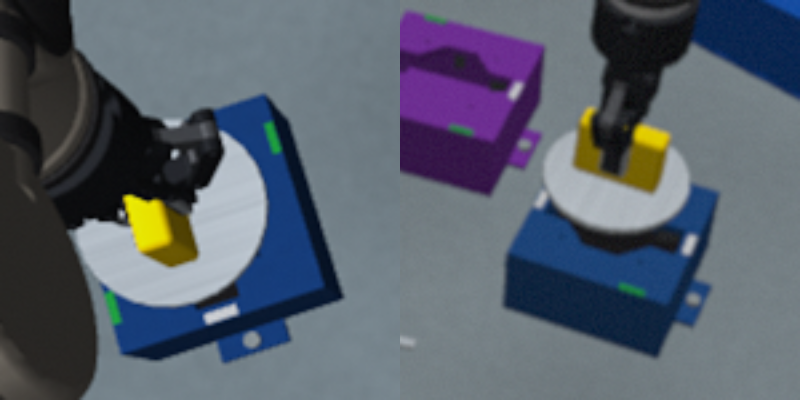

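```bash
cat > lid.py <<'E'
from h import *
import sys
def pred():
    s=arm.observe();R=cv2.Rodrigues(s["ee_rot"])[0]
    Rg=cv2.Rodrigues(np.array([1.46,1.02,-1.434]))[0];pg=np.array([.634,-.0219,.0637])
    lp=Rg.T@(np.array([.632,-.0217,.053])-pg)
    M=R@Rg.T
    return s["eef_pos"]+R@lp, M@[0,0,1], M@[np.cos(np.radians(71)),np.sin(np.radians(71)),0]
if __name__=="__main__":
    g,up,b=pred();print("grip",g.round(4),"up",up.round(4),"bar",b.round(3),np.degrees(np.arctan2(b[1],b[0])).round(1),"foot",(g-.053*up).round(4))
    n,tag=sys.argv[1:3]
    f=f"pics/{n}{tag}.png";c=optics.get_calibration(n);im=cv2.imread(f)
    h=cv2.cvtColor(im,cv2.COLOR_BGR2HSV).astype(int);m=((h[...,1]<45)&(h[...,2]>145)).astype(np.uint8)
    fc=g-.027*up; p=proj(c,fc)[0];print("proj flange",p.round(1))
    yy,xx=np.mgrid[:480,:640];r=float(sys.argv[3]);m[(np.hypot(xx-p[0],yy-p[1])>r)]=0
    nn,l,st,ce=cv2.connectedComponentsWithStats(m);k=1+np.argmax(st[1:,4])
    cn=max(cv2.findContours((l==k).astype(np.uint8),cv2.RETR_EXTERNAL,cv2.CHAIN_APPROX_NONE)[0],key=cv2.contourArea)
    hl=cv2.convexHull(cn)[:,0]
    w=cast(c,hl,fc[2])[:,:2]*1000
    print("encl",cv2.minEnclosingCircle(w.astype(np.float32)),"ell",np.round(np.hstack(cv2.fitEllipse(w.astype(np.float32))[:2]),1),"exp",(fc*1000).round(1))
E
python3 lid.py scene 2 45; python3 lid.py top 2 50
```

```text
grip [0.4742 0.2552 0.1523] up [ 0.0387 -0.0053  0.9992] bar [ 0.951  0.308 -0.035] 17.9 foot [0.4721 0.2555 0.0994]
proj flange [410.8 184. ]
encl ((473.8542175292969, 243.93801879882812), 67.42308044433594) ell [473.6 246.6 118.4 132.4] exp [473.1 255.3 125.3]
grip [0.4742 0.2552 0.1523] up [ 0.0387 -0.0053  0.9992] bar [ 0.951  0.308 -0.035] 17.9 foot [0.4721 0.2555 0.0994]
proj flange [161.1 219.5]
encl ((473.4784851074219, 251.82937622070312), 60.04727554321289) ell [472.  250.1 111.8 119.3] exp [473.1 255.3 125.3]
```

```bash
python3 -m pendant '[{"grip":1,"tx":0.1,"ty":0,"tz":-0.025,"yaw":0},{"grip":1,"tx":0,"ty":0,"tz":0,"yaw":0}]'; python3 st.py .478 .2543 .12
python3 - <<'E'
from h import *
from lid import pred
print(pred())
cv2.imwrite("pics/scene3.png",optics.read_camera("scene")[:,:,::-1])
b=cv2.imread("pics/scene3.png")
cv2.imwrite("pics/c3.png",cv2.resize(b[130:260,340:470],(600,600),interpolation=cv2.INTER_CUBIC))
E
```

```text
time_s: 6.98
eef_pos: [0.4798, 0.2548, 0.1429]
ee_rot: [2.019, 0.318, -2.08]
wrist_force: [-0.4, -0.5, -4.2]
gripper_width: 0.0215
t 6.97 p [0.4798 0.2548 0.1429] F [-0.4 -0.5 -4.2] T [0.01 0.03 0.05] w 0.0215 q [ 0.35  0.5   1.6  -0.    1.07  1.6 ]
x [-0.028 -0.01  -1.   ] ydir -72.0 zdir -162.0
shift/0.2 in tool: [ 0.115 -0.     0.006]
(array([0.47832112, 0.25660625, 0.13227482]), array([ 0.03798307, -0.00560989,  0.99926264]), array([ 0.95035147,  0.30927265, -0.03438764]))
```

View pics/c3.png

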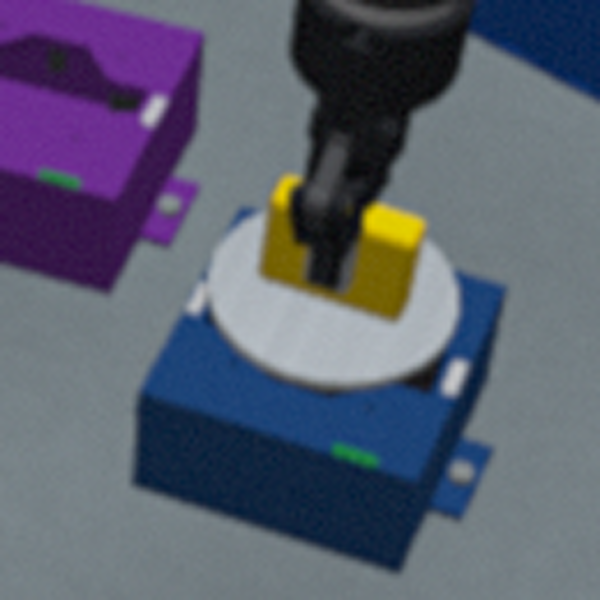

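```bash
python3 -m pendant '[{"grip":1,"tx":0.08,"ty":0.014,"tz":0,"yaw":0},{"grip":1,"tx":0,"ty":0,"tz":0,"yaw":0}]'; python3 st.py .478 .2543 .115
python3 -c "
from lid import pred
print(pred())"
```

```text
time_s: 7.28
eef_pos: [0.4814, 0.2526, 0.1297]
ee_rot: [2.025, 0.32, -2.074]
wrist_force: [-1.1, 0.1, -3.8]
gripper_width: 0.0214
t 7.28 p [0.4814 0.2526 0.1297] F [-1.1  0.1 -3.8] T [ 0.01 -0.03 -0.09] w 0.0214 q [ 0.34  0.52  1.62 -0.    1.03  1.6 ]
x [-0.023 -0.009 -1.   ] ydir -72.0 zdir -162.0
shift/0.2 in tool: [ 0.074 -0.013  0.012]
(array([0.48004371, 0.25439831, 0.11909961]), array([ 0.03321875, -0.00742634,  0.99942051]), array([ 0.95025538,  0.31009253, -0.02928041]))
```

```bash
python3 -m pendant '[{"grip":1,"tx":0.06,"ty":0,"tz":0.005,"yaw":0},{"grip":1,"tx":0,"ty":0,"tz":0,"yaw":0}]'; python3 st.py .478 .2543 .115
python3 -c "
from lid import pred
print(pred())"
```

```text
time_s: 7.52
eef_pos: [0.4807, 0.2526, 0.1187]
ee_rot: [2.027, 0.32, -2.072]
wrist_force: [0.4, -0.3, -4.6]
gripper_width: 0.0211
t 7.53 p [0.4807 0.2526 0.1187] F [ 0.4 -0.3 -4.6] T [0.01 0.   0.05] w 0.0211 q [ 0.34  0.53  1.63 -0.    1.    1.6 ]
x [-0.021 -0.008 -1.   ] ydir -72.0 zdir -162.0
shift/0.2 in tool: [ 0.019 -0.013  0.01 ]
(array([0.47937402, 0.25435624, 0.10805583]), array([ 0.03085176, -0.00836026,  0.99948901]), array([ 0.95023497,  0.31038481, -0.02673519]))
```

```bash
python3 -m pendant '[{"grip":1,"tx":0.02,"ty":0,"tz":0.005,"yaw":0},{"grip":1,"tx":0,"ty":0,"tz":0,"yaw":0}]'; python3 st.py .478 .2543 .115
python3 -c "
from lid import pred
print(pred())"
```

```text
time_s: 7.78
eef_pos: [0.4803, 0.2525, 0.1154]
ee_rot: [2.029, 0.321, -2.07]
wrist_force: [-0.2, -0.0, -4.1]
gripper_width: 0.0215
t 7.78 p [0.4803 0.2525 0.1154] F [-0.2 -0.  -4.1] T [ 0.04 -0.    0.04] w 0.0215 q [ 0.34  0.53  1.64 -0.    0.99  1.6 ]
x [-0.019 -0.007 -1.   ] ydir -72.0 zdir -162.0
shift/0.2 in tool: [ 0.002 -0.012  0.008]
(array([0.47890977, 0.25434687, 0.10473707]), array([ 0.02891623, -0.00906484,  0.99954073]), array([ 0.95022003,  0.31060128, -0.02467256]))
```

Nearly down with no contact force; I'll release so that it settles flat, then look.

```bash
python3 -m pendant '[{"grip":0.4,"tx":0,"ty":0,"tz":0,"yaw":0},{"grip":0.4,"tx":0,"ty":0,"tz":0,"yaw":0},{"grip":0.4,"tx":0,"ty":0,"tz":0,"yaw":0}]'; python3 st.py .478 .2543 .115
python3 - <<'E'
from h import *
for n in("wrist","scene"):
    cv2.imwrite(f"pics/{n}4.png",optics.read_camera(n)[:,:,::-1])
a=cv2.imread("pics/wrist4.png");b=cv2.imread("pics/scene4.png")
cv2.imwrite("pics/c4.png",np.hstack([cv2.resize(a,(400,300)),cv2.resize(b[150:270,350:470],(300,300),interpolation=cv2.INTER_CUBIC)]))
E
```

```text
time_s: 8.15
eef_pos: [0.4812, 0.2529, 0.1168]
ee_rot: [2.033, 0.322, -2.067]
wrist_force: [0.1, 0.8, -0.6]
gripper_width: 0.0515
t 8.15 p [0.4812 0.2529 0.1168] F [ 0.1  0.8 -0.6] T [-0.05 -0.02  0.01] w 0.0515 q [ 0.34  0.53  1.64 -0.    0.99  1.6 ]
x [-0.016 -0.006 -1.   ] ydir -72.0 zdir -162.0
shift/0.2 in tool: [ 0.009 -0.012  0.013]
```

View pics/c4.png

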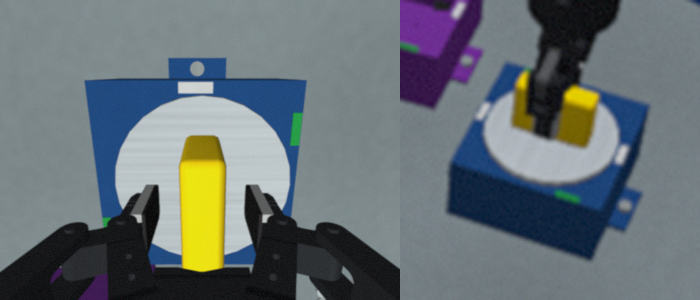

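```bash
cat > fl.py <<'E'
from h import *
import sys
n,tag=sys.argv[1:3];c=optics.get_calibration(n);im=cv2.imread(f"pics/{n}{tag}.png")
h=cv2.cvtColor(im,cv2.COLOR_BGR2HSV).astype(int);m=((h[...,1]<45)&(h[...,2]>130)).astype(np.uint8)
p=proj(c,[.478,.2543,.076])[0];poly=proj(c,[[.478+.064*np.cos(a),.2543+.064*np.sin(a),.076] for a in np.linspace(0,6.28,60)])
k=np.zeros(m.shape,np.uint8);cv2.fillPoly(k,[poly.astype(np.int32)],1);m&=k
nn,l,st,ce=cv2.connectedComponentsWithStats(m)
m=np.isin(l,[i for i in range(1,nn) if st[i,4]>40]).astype(np.uint8)
hl=cv2.convexHull(np.argwhere(m)[:,::-1].astype(np.int32))[:,0]
w=(cast(c,hl,.076)[:,:2]*1000).astype(np.float32)
print(n,"encl",cv2.minEnclosingCircle(w),"ell",np.round(np.hstack(cv2.fitEllipse(w)[:2]),1))
ym=(abs(h[...,0]-27)<6)&(h[...,1]>180)&(h[...,2]>170)
E
python3 fl.py scene 4; python3 fl.py wrist 4
python3 -m pendant '[{"grip":0.4,"tx":0,"ty":-0.012,"tz":0.012,"yaw":0},{"grip":0.4,"tx":0,"ty":0,"tz":0,"yaw":0}]'; python3 st.py .478 .2543 .115
```

```text
scene encl ((476.8733825683594, 246.46783447265625), 64.68463134765625) ell [478.7 248.6 115.  126.3]
wrist encl ((482.3601989746094, 253.04237365722656), 61.23054885864258) ell [481.3 252.8 118.3 121.3]
time_s: 8.5
eef_pos: [0.4779, 0.2545, 0.1168]
ee_rot: [2.033, 0.322, -2.067]
wrist_force: [0.0, -0.1, 0.8]
gripper_width: 0.0519
t 8.5 p [0.4779 0.2545 0.1168] F [ 0.  -0.1  0.8] T [ 0.01  0.07 -0.01] w 0.0519 q [ 0.35  0.53  1.64 -0.    0.99  1.6 ]
x [-0.016 -0.006 -1.   ] ydir -72.0 zdir -162.0
shift/0.2 in tool: [ 0.009  0.001 -0.   ]
```

```bash
python3 -m pendant '[{"grip":1,"tx":0,"ty":0,"tz":0,"yaw":0},{"grip":1,"tx":0,"ty":0,"tz":0,"yaw":0},{"grip":1,"tx":0,"ty":0,"tz":0,"yaw":0},{"grip":1,"tx":0,"ty":0,"tz":0,"yaw":0},{"grip":1,"tx":0,"ty":0,"tz":0,"yaw":0.1},{"grip":1,"tx":0,"ty":0,"tz":0,"yaw":0.15}]' 40; python3 st.py .478 .2543 .1168
```

```text
time_s: 9.25
eef_pos: [0.4779, 0.2546, 0.1171]
ee_rot: [2.104, 0.194, -2.139]
wrist_force: [-2.8, 0.4, 2.5]
gripper_width: 0.0216
t 9.25 p [0.4779 0.2546 0.1171] F [-2.8  0.4  2.5] T [0.25 0.36 0.15] w 0.0216 q [ 0.35  0.52  1.64 -0.    0.99  1.73]
x [-0.016 -0.006 -1.   ] ydir -79.3 zdir -169.3
shift/0.2 in tool: [ 0.002  0.002 -0.   ]
```

```bash
python3 -m pendant '[{"grip":1,"tx":0,"ty":0,"tz":0,"yaw":0.2},{"grip":1,"tx":0,"ty":0,"tz":0,"yaw":0.2},{"grip":1,"tx":0,"ty":0,"tz":0,"yaw":0.2},{"grip":1,"tx":0,"ty":0,"tz":0,"yaw":0.2}]'; python3 st.py .478 .2543 .1168
```

```text
time_s: 9.75
eef_pos: [0.475, 0.2573, 0.1173]
ee_rot: [-2.082, 0.242, 2.126]
wrist_force: [-3.1, 1.4, 0.9]
gripper_width: 0.0216
t 9.75 p [0.475  0.2573 0.1173] F [-3.1  1.4  0.9] T [0.73 0.29 0.24] w 0.0216 q [0.35 0.52 1.65 0.01 0.99 2.14]
x [-0.021 -0.001 -1.   ] ydir -102.9 zdir 167.1
shift/0.2 in tool: [ 0.002  0.011 -0.018]
```

```bash
python3 -m pendant '[{"grip":1,"tx":0,"ty":0.011,"tz":-0.018,"yaw":0.2},{"grip":1,"tx":0,"ty":0,"tz":0,"yaw":0.2},{"grip":1,"tx":0,"ty":0,"tz":0,"yaw":0.2}]'; python3 st.py .478 .2543 .1168
```

```text
time_s: 10.12
eef_pos: [0.4768, 0.2571, 0.1175]
ee_rot: [-1.899, 0.529, 1.943]
wrist_force: [-2.1, 3.1, 1.5]
gripper_width: 0.0216
t 10.12 p [0.4768 0.2571 0.1175] F [-2.1  3.1  1.5] T [0.67 0.14 0.14] w 0.0216 q [0.35 0.53 1.64 0.01 0.99 2.45]
x [-0.022  0.003 -1.   ] ydir -120.6 zdir 149.4
shift/0.2 in tool: [ 0.003  0.009 -0.013]
```

```bash
python3 -m pendant '[{"grip":1,"tx":0,"ty":0.009,"tz":-0.013,"yaw":0.2},{"grip":1,"tx":0,"ty":0,"tz":0,"yaw":0.18},{"grip":1,"tx":0,"ty":0,"tz":0,"yaw":0}]'; python3 st.py .478 .2543 .1168
```

```text
time_s: 10.5
eef_pos: [0.4777, 0.256, 0.1175]
ee_rot: [-1.775, 0.688, 1.819]
wrist_force: [1.1, -2.7, 0.8]
gripper_width: 0.0219
t 10.5 p [0.4777 0.256  0.1175] F [ 1.1 -2.7  0.8] T [-0.31 -0.26 -0.08] w 0.0219 q [0.34 0.53 1.64 0.02 0.99 2.64]
x [-0.022  0.006 -1.   ] ydir -131.8 zdir 138.2
shift/0.2 in tool: [ 0.004  0.005 -0.007]
```

```bash
python3 -m pendant '[{"grip":0.3,"tx":0,"ty":0,"tz":0,"yaw":0},{"grip":0.3,"tx":0,"ty":0,"tz":0,"yaw":0},{"grip":0.3,"tx":0,"ty":0,"tz":0,"yaw":0},{"grip":0.3,"tx":-0.15,"ty":0,"tz":0,"yaw":0},{"grip":0.3,"tx":-0.25,"ty":0,"tz":0,"yaw":0},{"grip":0.3,"tx":-0.25,"ty":0,"tz":0,"yaw":0},{"grip":0.3,"tx":-0.1,"ty":0,"tz":0,"yaw":0},{"grip":0.3,"tx":0,"ty":0,"tz":0,"yaw":0}]'; python3 st.py .478 .2543 .1168
python3 - <<'E'
from h import *
c=optics.get_calibration("wrist");import pickle;pickle.dump(c,open("wc5.pkl","wb"))
for n in("wrist","scene","top"):
    cv2.imwrite(f"pics/{n}5.png",optics.read_camera(n)[:,:,::-1])
a=cv2.imread("pics/wrist5.png");b=cv2.imread("pics/scene5.png")
cv2.imwrite("pics/c5.png",np.hstack([cv2.resize(a,(400,300)),cv2.resize(b[150:270,350:470],(400,400),interpolation=cv2.INTER_CUBIC)[:300]]))
E
```

```text
time_s: 11.5
eef_pos: [0.4807, 0.2547, 0.2707]
ee_rot: [-1.777, 0.687, 1.825]
wrist_force: [-0.2, 0.7, -0.0]
gripper_width: 0.0599
t 11.5 p [0.4807 0.2547 0.2707] F [-0.2  0.7 -0. ] T [-0.05  0.03  0.03] w 0.0599 q [0.34 0.38 1.43 0.01 1.36 2.63]
x [-0.025  0.005 -1.   ] ydir -131.5 zdir 138.5
shift/0.2 in tool: [ 0.77   0.    -0.008]
```

View pics/c5.png

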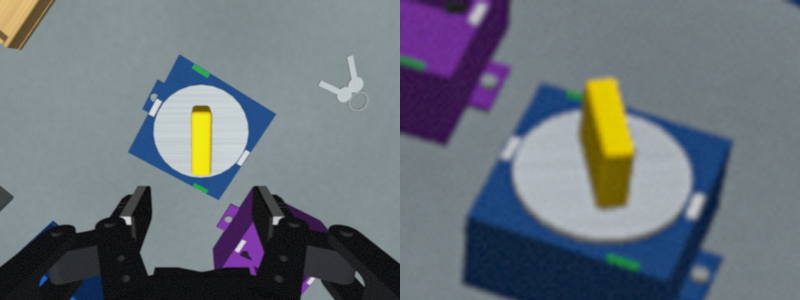

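View pics/wrist5.png

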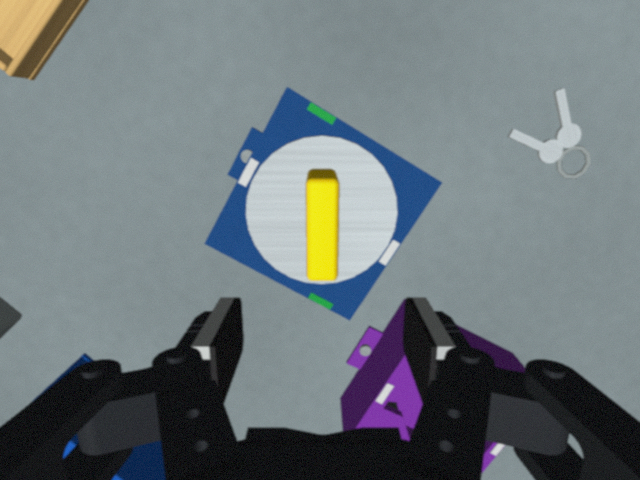

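```bash
python3 - <<'E'
from h import *
from m import rect
import pickle
for n in("wrist","scene","top"):
    c=pickle.load(open("wc5.pkl","rb")) if n=="wrist" else optics.get_calibration(n)
    im=cv2.imread(f"pics/{n}5.png");h=cv2.cvtColor(im,cv2.COLOR_BGR2HSV).astype(int)
    H,S,V=h[...,0],h[...,1],h[...,2]
    for nm,m,z in(("bar",(abs(H-27)<6)&(S>180)&(V>(205 if n=="scene" else 170)),.130),("green",(abs(H-65)<15)&(S>120)&(V>90),.07)):
        k,l,st,ce=cv2.connectedComponentsWithStats(m.astype(np.uint8))
        for i in range(1,k):
            if st[i,4]<12: continue
            mu,r=rect(c,l==i,z)
            if np.hypot(*(mu-[.478,.254]))<.1: print(n,nm,st[i,4],mu.round(4),np.round(r[0],1),np.round(r[1],1),round(r[2],1))
E
python3 fl.py scene 5
```

```text
wrist bar 3011 [0.4808 0.2538] [479.7 254.8] [19.8 68.8] 47.9
wrist green 236 [0.5357 0.2051] [535.6 205.1] [21.5  5.8] 17.7
wrist green 155 [0.4211 0.3081] [421. 308.] [21.3  5.8] 19.4
scene bar 165 [0.4798 0.2528] [479.4 253. ] [16.4 65.6] 48.0
scene green 19 [0.5351 0.2032] [534.7 203.1] [18.6  5.4] 17.4
top bar 479 [0.4774 0.2528] [477.7 252.7] [19.7 68.3] 48.3
top green 38 [0.5356 0.203 ] [535.5 202.9] [20.1  5.7] 19.3
top green 41 [0.4209 0.3059] [420.8 305.8] [21.1  5.7] 18.3
scene encl ((474.8553466796875, 250.7802734375), 63.698123931884766) ell [476.6 252.1 117.8 125.4]
```

```bash
python3 -c "
from bench import arm
print(arm.finish_job(),arm.observe()['time_s'])"
```

```text
the job is handed in; nothing more can be done
the job is handed in; nothing more can be done
```

The yellow-grip lid is locked in the blue key safe and the job is handed in, with about 12 s on the robot's clock. I lowered the lid through the slots, let go so it settled, regripped it, twisted it 60° clockwise and released it. Then I raised the gripper about 150 mm clear.

**Last checks:**
- **Direction:** all three cameras put the bar at −42°, which matches the green marks' line at about −42°.
- **Position:** the bar centre is within about 2 mm of the mouth centre.
- **Seating:** the bar's top measures its true size when taken at 130 mm, the fully seated height. The flange looks flat on the plate, but I judged that by eye rather than measuring the tilt.
- **Forces:** the readings I took between moves stayed around 5 N or less.

**Disagreements:** the scene and top views differed by about 2 mm, within the calibration error. The fits of the flange outline were off by several mm in the pictures where the gripper hid part of it, so I did not rely on those.

The orange-grip lid and the purple safes were not touched.

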